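# Raise the cupboard sash to its catch and put the jam jar away

## Robot

A 6-joint arm with a two-finger parallel gripper is mounted at the origin on a cart in front of the work surface, level with it; the furniture and walls round the work are solid. World frame = base frame: x ahead of the robot, y to its left, z up, the work surface at z = 0. Lengths are in m, angles in rad, forces in N, time in s.
With the tool pointing down it reaches from about 0.35 to 0.95 m from the base axis. Payload 17.4 kg.
Tool frame: the origin (TCP) lies midway between the tips of the shut fingers; the grasp point (between the pads) lies 19 mm behind it; z points along the fingers, y is the line along which they close (so a half turn about z gives the same grasp; the last joint's range is limited). The gripper opens to 93 mm and grips with 3 to 60 N. Pads are 15 mm wide; open, the fingers measure 128 mm over their backs; the gripper's body (75 mm by 188 mm) begins 65 mm behind the grasp point.
Start: joints at [1.126, 0.116, 1.442, -0, 1.584, -0.038], TCP at [0.267, 0.62, 0.219] pointing down, gripper open.
Joint ranges: [-2.83, 2.83], [-0.83, 2.19], [0.07, 2.5], [-1.14, 4.28], [0.01, 3], [-2.97, 2.97]. Speed limits (rad/s): [1.89, 1.89, 2.22, 3.14, 3.14, 3.14].

## Interface

Orientations are given as a unit quaternion [x, y, z, w].
In Python, from workcell import manip, eoat, monitor, viewer gives the robot as it stands. The module is installed in compiled form; this text tells all that it offers. Calls block until the motion is done:
- manip.goto(position, orientation): joint-space move of the TCP to a pose.
- manip.move_straight(position, rot=None, max_speed=0.15): straight line of the TCP; rot=None keeps the orientation; max_speed is the mean speed in m/s.
- manip.movej(angles): joint-space move.
- eoat.grip(opening, grasp_force=None): finger opening in m; grasp_force is the grip in N (None keeps the last); returns when the fingers have stopped.
- manip.hold(seconds).
- manip.solve_ik(position, orientation): joint angles nearest the present ones, or None.
- monitor.sense(): the state.
- viewer.camera(name): name is "side" or "top" or "wrist"; returns a dict with "img" (420x560x3 uint8, red, green, blue), "fx", "fy", "cx", "cy" (pixels), "k1" (the pictures are not rectified: a ray, as slopes to the right and down, at radius r is drawn at 1 + k1 r^2 times it, then the intrinsics apply), "cam_to_world" (4x4, takes a point from camera to world coordinates); the wrist camera has in their place "tool_from_camera" (4x4, takes a point from camera to tool coordinates, whose origin is the TCP and whose axes are the flange's). Camera axes: x right, y down, z forward; pixel columns grow to the right and rows downward; lengths in m; the calibration is good to about 2 mm. A picture is of the moment at which its call begins: read the wrist's pose just before it. There is no depth.
A pose or a line that the arm cannot do raises manip.Unreachable and nothing moves.
- manip.close_job(): hands the job in; it is judged then, once.
Trained networks look in a picture, given as the dict that the camera call returned (one of the last four; its "shot" number tells which), for a name from the list of things; names that differ only in an ending like _2 or _b are one class to them, and where a whole thing is asked for, a point or a joint stands for the part that bears it (a point fixed in the world has none). Each returns a list of dicts, best first, with "confidence" (0 to 1); they miss things now and then, are a little off and sometimes report something else, mostly with a low value. They report only what shows in the picture. A call takes as long as a camera call.
- viewer.search_frame(picture, name): "centre" ([x, y, z] in m, in world coordinates, good to about 4 mm: the middle of the surface that is visible of it).
- viewer.pinpoint(picture, name): "centre" ([x, y, z] in m, in world coordinates, good to about 4 mm: a listed point, or the origin of a listed thing).
The state is a dict: "clock": time; "joints": joint angles; "qd": joint speeds; "joint_efforts": joint torques, N m; "tool_pos": TCP position; "eef_rot": TCP orientation; "wrist_force": force on the tool from outside, world axes, zero at the start; "wrist_torque": the same for the moment, N m; "width": finger opening in m; "finger_force": force on a finger pad.
Only numpy, scipy, OpenCV 4.12 (cv2) and the standard library are available. Lean on these libraries where they do the work, as an engineer would, in place of code of your own. Each camera call takes 0.05 s, during which the arm holds its last target. There are 200 camera calls.

## Task

Put the jam jar from in front of the sink away in the little worktop cupboard: push the cupboard's front sash up from under its lift rail to the red pointer and gently on, by feel, until the hidden catch holds it up by itself, without forcing it. Then set the jar inside, upright and wholly behind the sash, and leave the sash up on its catch and the salt shaker where it stands.

Things in the scene. Friction and masses are not known exactly. Their poses are not given: they have to be found in the camera images.
- cupboard: White bottomless cupboard with wooden top, fixed, 312 mm wide, 174 deep, 404 high. Origin: on the worktop, mid-doorway, in the sash's plane; +x into the cupboard, +y left for someone looking in, z up. Doorway 226 mm wide between posts whose faces stand 14 mm in front; no sill, worktop runs through. Free depth behind the sash plane 140 mm, but 65 mm on the right, where a low tin stands fixed.
- sash (a joint): Sash travel, m: 0 down (lower edge 55 mm above the worktop), 0.195 at most. Wooden frame with clear pane, 222 wide, 130 high, 10 mm thick, slides straight up. Only partly counterbalanced: 1 to 5 N lift it, and it sinks at 0.1 to 0.3 m/s when neither pushed nor caught. Caught and let go, it drops 1 to 6 mm onto the catch and stays. It must never be pushed with more than 16 N.
- sash_rail (a point): Middle of the lower front edge of the sash's brown lift rail: 180 mm long, 14 mm high, standing out 32 mm in front of the sash, underside flush with the sash's lower edge; fingertips tilted forward go under it. Axes as the cupboard's. Rises with the sash. There is nothing below it but the worktop.
- pointer (a point): Tip of the fixed red height pointer on the right post; a sash whose lower edge is level with it has travelled 0.140 m. The hidden catch snaps under the sash 0 to 30 mm above that (differs every time); passing it adds 1 to 4 N over the last 17 mm. 1.5 mm past the snap a rubber buffer resists at 8 N per mm: a rise of 6 to 8 N over the plain lifting force means the catch is home.
- jar_mid (a point): Centre of the jam jar (49.5 mm above its underside): round glass jar of red jam with a light lid, 69 mm across, 99 mm high, 0.3 to 0.7 kg, standing on the worktop in front of the sink. z is its upright axis. Pushed along, it stays upright if pushed below half its height.
- shaker_mid (a point): Centre of the salt shaker (45 mm above its underside): round, grey top, 44 mm across, 90 mm high. A bystander that stands near the jar; either may be the one to the left.

How it is judged:
On the way, in this order (a step that is already met when the one before it is completed fails the run):
1. the sash hangs on its catch by itself, untouched, 3 mm below to 34 mm above the pointer (z of sash_rail in the frame of pointer between -0.003 and 0.034 m and contact force between each of the arm, the fingers and sash below 0.1 N), for 0.6 s.
2. the jar stands wholly behind the sash (x of jar_mid in the frame of cupboard above 0.038 m and z of jar_mid in the frame of cupboard below 0.06 m and angle between jar_mid's own z axis and vertical below 0.15 rad), for 0.2 s.
At the end, for the whole second after the job is handed in: The sash rests on its catch, 3 mm below to 34 mm above the pointer; the jar stands upright on the worktop inside the cupboard, its centre at least 38 mm behind the sash plane; the salt shaker has moved less than 20 mm (all of step 2 and z of sash_rail in the frame of pointer between -0.003 and 0.034 m and velocity of joint sash between -0.01 and 0.01 m/s and x of jar_mid in the frame of cupboard below 0.19 m and y of jar_mid in the frame of cupboard between -0.12 and 0.12 m and distance of shaker_mid from where it was at the start of the episode below 0.02 m); the robot touches nothing.
It fails at once if the sash is pushed with more than 16 N (contact force between any of the fingers, the arm and sash above 16 N).
It fails at once if the salt shaker is moved 20 mm or more (distance of shaker_mid from where it was at the start of the episode above 0.02 m).
It fails at once if the jar is knocked over (angle between jar_mid's own z axis and vertical above 0.8 rad).
It also fails if it takes over 72 s, if anything falls off the work surface, if the arm or the gripper's body presses on something with over 40 N, if the wrist force passes 120 N, or if a joint passes its speed limit or range.

## Working session

There is one attempt and no reset: what is moved stays moved. The work goes in short steps, each a Python script; the robot and the scene stay as the last script left them, time stands still between calls to the robot, and variables do not carry over. Pictures are saved under pics/ and viewed, at most 10 in all, crops included, and the job is handed in when it is done.

```bash
mkdir -p pics; ls
python3 - <<'E'
from workcell import manip, eoat, monitor, viewer
import cv2
s=monitor.sense();print(s['clock'],s['tool_pos'],s['eef_rot'],s['wrist_force'],s['width'])
for c in ['side','top']:
    p=viewer.camera(c);cv2.imwrite(f'pics/{c}0.png',p['img'][:,:,::-1])
    print(c,p['cam_to_world'])
    for n in ['cupboard','sash_rail','pointer','jar_mid','shaker_mid']:
        r=viewer.pinpoint(p,n);print(c,n,[(a['centre'],round(a['confidence'],2),{k:v for k,v in a.items() if k not in('centre','confidence')}) for a in r[:2]])
E
```

```text
pics
0.0 [0.26698223 0.61975183 0.21789012] [ 2.01963528e-01  9.79392872e-01 -5.60973408e-04 -1.41713209e-04] [-0.44651063 -0.25175377  0.05778911] 0.09288666459099743
side [[ 0.56370623 -0.694083    0.44775448 -0.02989455]
 [-0.82596096 -0.47688544  0.30061399 -0.45082013]
 [ 0.00487653 -0.5392857  -0.84210876  1.11348401]
 [ 0.          0.          0.          1.        ]]
side cupboard [([0.5238, -0.3643, -0.0001], 0.82, {})]
side sash_rail [([0.5053, -0.3341, 0.0544], 0.84, {})]
side pointer [([0.4333, -0.4113, 0.1968], 0.71, {})]
side jar_mid [([0.4256, -0.0036, 0.0491], 0.87, {})]
side shaker_mid [([0.4313, 0.1396, 0.0456], 0.88, {})]
top [[ 0.01190792 -0.9905024   0.13697886  0.32989884]
 [-0.99990247 -0.01279503 -0.00559762 -0.12365866]
 [ 0.0072971  -0.13689884 -0.99055816  1.34085417]
 [ 0.          0.          0.          1.        ]]
top cupboard [([0.5291, -0.3648, 0.001], 0.83, {})]
top sash_rail [([0.5049, -0.3331, 0.0554], 0.76, {})]
top pointer [([0.4296, -0.4074, 0.1934], 0.43, {})]
top jar_mid [([0.4297, -0.0032, 0.0514], 0.64, {})]
top shaker_mid [([0.4312, 0.1394, 0.0451], 0.68, {}), ([0.5076, -0.3365, 0.0545], 0.34, {})]
```

View both.

View pics/side0.png

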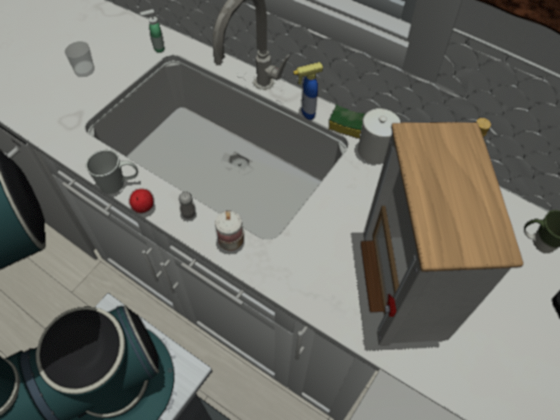

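View pics/top0.png

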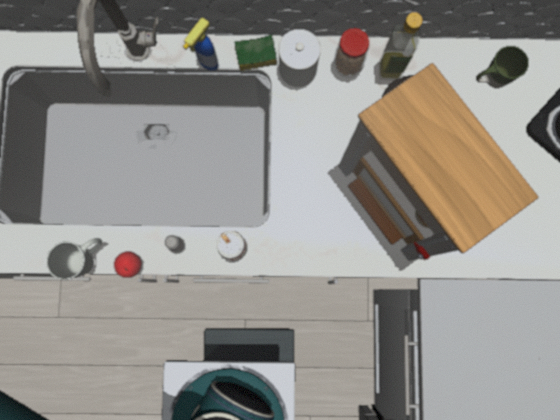

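```bash
cat > h.py <<'E'
from workcell import manip, eoat, monitor, viewer
import numpy as np, cv2
from scipy.spatial.transform import Rotation as R
YAW=np.deg2rad(-52.5); O=np.array([0.5265,-0.3645,0.])
def Rc(): return R.from_euler('z',YAW)
def W(x,y,z): return O+Rc().apply([x,y,z])
def C(p): return Rc().inv().apply(np.asarray(p)-O)
def ori(heading,down,flip=1):
    "tool z: heading (rad), pitched `down` (rad) below horizontal; tool y horizontal; flip=1: tool x points up"
    z=R.from_euler('zy',[heading,down]).apply([1,0,0])
    y=flip*np.array([-np.sin(heading),np.cos(heading),0])
    return R.from_matrix(np.c_[np.cross(y,z),y,z]).as_quat()
E
python3 - <<'E'
from h import *
p=viewer.camera('wrist');print(p['tool_from_camera'])
d=np.deg2rad
for tilt in [15,20,25,30,40,50]:
  for f in [1,-1]:
    for nm,pos,h in [('pre',W(-.12,0,.03),YAW),('under',W(-.017,0,.028),YAW),('up',W(-.017,0,.22),YAW),('in',W(.07,.03,.045),YAW),('jar',[.44,-.003,.045],0),('jar-25',[.44,-.003,.045],d(-25)),('jarpre-25',[.33,.04,.1],d(-25))]:
      q=manip.solve_ik(pos,ori(h,d(tilt),f)); print(tilt,f,nm,None if q is None else np.round(q,2))
E
```

```text
[[-4.48297562e-04 -9.65519048e-01 -2.60332032e-01  7.21723982e-02]
 [ 9.99999206e-01 -1.26234278e-04 -1.25384342e-03 -2.62189790e-04]
 [ 1.17774688e-03 -2.60332388e-01  9.65518338e-01 -1.66418832e-01]
 [ 0.00000000e+00  0.00000000e+00  0.00000000e+00  1.00000000e+00]]
15 1 pre None
15 1 under [-0.4   0.02  2.41  3.89  0.83  1.1 ]
15 1 up None
15 1 in [-0.43  0.15  2.22  3.88  0.76  1.07]
15 1 jar None
15 1 jar-25 None
15 1 jarpre-25 None
15 -1 pre None
15 -1 under [-0.4   0.02  2.41  3.89  0.83 -2.04]
15 -1 up None
15 -1 in [-0.43  0.15  2.22  3.88  0.76 -2.07]
15 -1 jar None
15 -1 jar-25 None
15 -1 jarpre-25 None
20 1 pre None
20 1 under [-0.39 -0.02  2.41  3.96  0.75  1.03]
20 1 up None
20 1 in [-0.43  0.12  2.21  3.96  0.7   1.  ]
20 1 jar None
20 1 jar-25 None
20 1 jarpre-25 None
20 -1 pre None
20 -1 under [-0.39 -0.02  2.41  3.96  0.75 -2.11]
20 -1 up None
20 -1 in [-0.43  0.12  2.21  3.96  0.7  -2.14]
20 -1 jar None
20 -1 jar-25 None
20 -1 jarpre-25 None
25 1 pre None
25 1 under [-0.39 -0.06  2.4   4.05  0.69  0.94]
25 1 up None
25 1 in [-0.43  0.09  2.21  4.05  0.64  0.91]
25 
[... 388 characters left out ...]
rpre-25 None
30 -1 pre None
30 -1 under [-0.39 -0.09  2.39  4.16  0.64 -2.31]
30 -1 up None
30 -1 in [-0.43  0.07  2.2   4.16  0.59 -2.34]
30 -1 jar None
30 -1 jar-25 None
30 -1 jarpre-25 None
40 1 pre None
40 1 under None
40 1 up None
40 1 in None
40 1 jar None
40 1 jar-25 None
40 1 jarpre-25 None
40 -1 pre None
40 -1 under None
40 -1 up None
40 -1 in None
40 -1 jar None
40 -1 jar-25 None
40 -1 jarpre-25 None
50 1 pre None
50 1 under None
50 1 up [-0.38 -0.45  2.2  -0.99  0.67 -0.41]
50 1 in None
50 1 jar None
50 1 jar-25 None
50 1 jarpre-25 None
50 -1 pre None
50 -1 under None
50 -1 up [-0.38 -0.45  2.2  -0.99  0.67  2.73]
50 -1 in None
50 -1 jar None
50 -1 jar-25 None
50 -1 jarpre-25 None
```

Run:
```python
from h import *
d=np.deg2rad
pts={'A':W(-.10,0,.025),'U':W(-.017,0,.028),'M':W(-.017,0,.10),'H':W(-.017,0,.17),'T':W(-.017,0,.21),'R':W(-.11,0,.19),'p':W(-.1,.03,.03),'I':W(.03,.03,.03),'J':np.array([.44,-.003,.045])}
for tilt in [0,10,20,30,40,50,60,70]:
  row=[]
  for h in range(-100,21,10):
    s=''
    for k,p in pts.items():
      q=manip.solve_ik(p,ori(d(h),d(tilt),-1)); s+=k if q is not None else '.'
    row.append(s)
  print(tilt,' '.join(row))
```

```text
0 ........J ......... ......... .U.....I. AUMHT.pI. .UMHT..I. .UMHT..I. .UMHT..I. .UMHT..I. .UMHT..I. AUMHTRpI. AUMHTRpI. AUMHTRpI.
10 ........J ......... ......... ......... AUM...pI. .UMHT..I. .UMHT..I. .UMHT..I. .UMHT..I. .UMHT..I. AUMHTRpI. AUMHTRpI. AUMHTRpI.
20 ........J ......... ......... ......... .U.....I. .UM....I. .UMH...I. .UMHT..I. .UMHT..I. .UMHTR.I. AUMHTRpI. AUMHTRpI. AUMHTRpI.
30 ........J ......... ......... ......... ......... .U.....I. .U.HT..I. .UMHT..I. .UMHTR.I. .UMHTR.I. AUMHTRpI. AUMHTRpI. AUMHTRpI.
40 ........J ......... ......... ......... ......... ....TR... ..MHTR... .UMHTR.I. .UMHTRpI. AUMHTRpI. AUMHTRpI. AUMHTRpI. AUMHTRpI.
50 ........J ......... ......... ......... ......... ...HTR..J AUMHTRpI. AUMHTRpI. AUMHTRpI. AUMHTRpI. AUMHTRpI. AUMHTRpI. AUMHTRpI.
60 ......... ......... ......... ........J ........J ..MHTR..J AUMHTRpI. AUMHTRpIJ AUMHTRpIJ AUMHTRpIJ AUMHTRpIJ AUMHTRpIJ AUMHTRpIJ
70 ......... ......... ........J ........J ....T...J AUMHTR.IJ AUMHTRpI. AUMHTRpIJ AUMHTRpIJ AUMHTRpIJ AUMHTRpIJ AUMHTRpIJ AUMHTRpIJ
```

Run:
```python
from h import *
d=np.deg2rad
a=np.deg2rad(66.7)
q=manip.solve_ik([.47*np.cos(a),.47*np.sin(a),.3],monitor.sense()['eef_rot']);print(q)
manip.movej(q); q=np.array(q); q[0]=-0.5; manip.movej(q); eoat.grip(0.0,20)
s=monitor.sense();print(s['clock'],s['tool_pos'],s['wrist_force'])
p=viewer.camera('wrist');cv2.imwrite('pics/w1.png',p['img'][:,:,::-1])
for n in ['cupboard','sash_rail','pointer']:
    print(n,[(a['centre'],round(a['confidence'],2)) for a in viewer.pinpoint(p,n)[:1]])
pts={'pre':W(-.09,.04,.12),'A':W(-.075,.04,.03),'U':W(-.02,.04,.03),'T':W(-.02,.04,.235),'R':W(-.08,.04,.21)}
for f in [1,-1]:
 for tilt in [20,30,35,40,45]:
  for h in [-45,-40,-35,-30,-25,-20]:
    qs=[manip.solve_ik(p,ori(d(h),d(tilt),f)) for p in pts.values()]
    if all(x is not None for x in qs): print(f,tilt,h,*[np.round(x,2) for x in (qs[0],qs[2],qs[3])])
    else: print(f,tilt,h,''.join(k for k,x in zip('pAUTR',qs) if x is not None))
```

```text
[ 1.10986710e+00 -3.45059961e-01  1.73395691e+00 -2.28282535e-05
  1.75265684e+00 -5.41102301e-02]
5.3917 [ 0.4240692  -0.20263631  0.30000906] [ 0.79193909 -0.74168374 -0.7724017 ]
cupboard [([0.5309, -0.3623, -0.0014], 0.72)]
sash_rail [([0.5096, -0.3356, 0.0532], 0.57)]
pointer []
1 20 -45 U
1 20 -40 U
1 20 -35 UTR
1 20 -30 UTR
1 20 -25 UTR
1 20 -20 UTR
1 30 -45 AUT
1 30 -40 UTR
1 30 -35 UTR
1 30 -30 UTR
1 30 -25 pUTR
1 30 -20 [-0.67 -0.62  2.47  0.87  0.35 -2.57] [-0.72 -0.21  2.37  1.82  0.31  2.7 ] [-0.72 -0.53  2.22  0.69  0.49 -2.38]
1 35 -45 TR
1 35 -40 pUTR
1 35 -35 pUTR
1 35 -30 pUTR
1 35 -25 pATR
1 35 -20 pTR
1 40 -45 TR
1 40 -40 pTR
1 40 -35 pTR
1 40 -30 [-0.5  -0.61  2.42 -0.21  0.36 -1.36] [-0.57 -0.24  2.34 -0.2   0.06 -1.4 ] [-0.57 -0.52  2.17 -0.02  0.51 -1.58]
1 40 -25 [-0.57 -0.61  2.4   0.16  0.4  -1.79] [-0.63 -0.24  2.33  0.79  0.16 -2.47] [-0.63 -0.51  2.15  0.21  0.56 -1.86]
1 40 -20 [-0.64 -0.59  2.38  0.42  0.48 -2.13] [-0.68 -0.23  2.31  0.96  0.28 -2.71] [-0.68 -0.49  2.13  0.39  0.64 -2.1 ]
1 45 -45 pTR
1 45 -40 pTR
1 45 -35 [-0.42 -0.57  2.39 -0.53  0.4
[... 1271 characters left out ...]
9  0.16  0.68] [-0.63 -0.51  2.15  0.21  0.56  1.28]
-1 40 -20 [-0.64 -0.59  2.38  0.42  0.48  1.02] [-0.68 -0.23  2.31  0.96  0.28  0.43] [-0.68 -0.49  2.13  0.39  0.64  1.05]
-1 45 -45 pTR
-1 45 -40 pTR
-1 45 -35 [-0.42 -0.57  2.39 -0.53  0.46  2.17] [-0.5  -0.23  2.32 -0.96  0.19  2.59] [-0.5  -0.49  2.15 -0.29  0.57  1.89]
-1 45 -30 [-0.49 -0.58  2.37 -0.21  0.46  1.79] [-0.56 -0.24  2.31 -0.21  0.17  1.76] [-0.56 -0.49  2.13 -0.06  0.6   1.6 ]
-1 45 -25 [-0.55 -0.58  2.36  0.07  0.49  1.44] [-0.61 -0.24  2.29  0.35  0.23  1.12] [-0.61 -0.48  2.11  0.13  0.65  1.35]
-1 45 -20 [-0.61 -0.56  2.34  0.29  0.56  1.15] [-0.67 -0.23  2.27  0.61  0.33  0.77] [-0.67 -0.46  2.08  0.29  0.72  1.14]
```

View pics/w1.png

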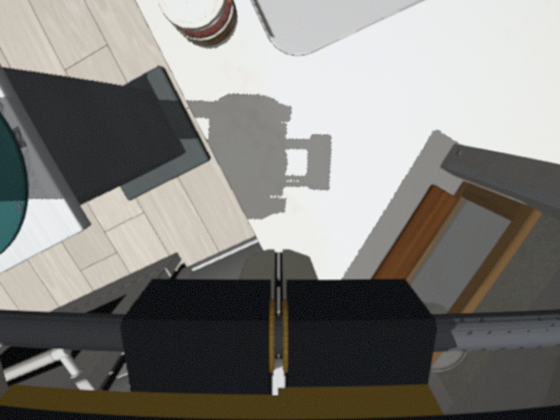

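```bash
cat >> h.py <<'E'
QL=ori(np.deg2rad(-30),np.deg2rad(45),-1)
def F(n=4,dt=.02):
    v=[]
    for _ in range(n): manip.hold(dt); v.append(monitor.sense()['wrist_force'])
    return np.mean(v,0)
E
python3 - <<'E'
from h import *
manip.goto(W(-.09,.04,.12),QL)
print(monitor.sense()['clock'],np.round(monitor.sense()['joints'],2),C(monitor.sense()['tool_pos']))
manip.move_straight(W(-.085,.04,.025),max_speed=.12)
b=[F() for _ in range(3)];print(np.round(b,2),monitor.sense()['clock'])
p=viewer.camera('wrist');cv2.imwrite('pics/w2.png',p['img'][:,:,::-1])
E
```

```text
7.2083 [-0.49 -0.58  2.37 -0.21  0.46  1.79] [-0.08976301  0.04008961  0.12058321]
[[ 0.05  0.09  0.68]
 [-0.28  0.07 -0.44]
 [ 0.33  0.3  -0.2 ]] 8.35
```

View pics/w2.png

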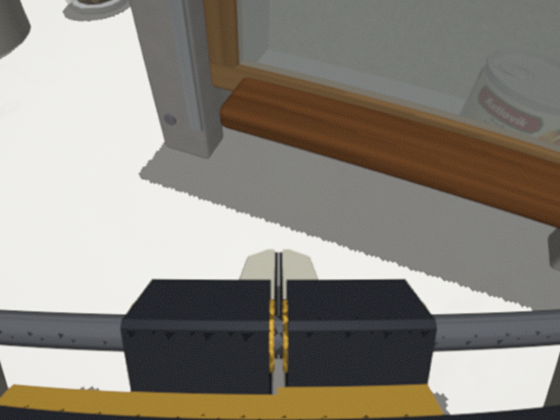

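Run:
```python
from h import *
b=F(10)
manip.move_straight(W(-.03,.04,.025),max_speed=.08)
f=F()-b;print('in',np.round(f,2))
assert np.linalg.norm(f)<3
z=.025
def up(z,v): manip.move_straight(W(-.03,.04,z),max_speed=v)
while z<.05:
    z+=.003; up(z,.03); f=F(2)-b
    print(round(z,3),np.round(f,2),round(monitor.sense()['tool_pos'][2],4))
    if f[2]<-1.2: break
if np.linalg.norm(f)<9:
    up(z+.02,.05); f=F()-b;print(np.round(f,2))
    up(z+.10,.06); f=F(8)-b;print(np.round(f,2),monitor.sense()['tool_pos'],monitor.sense()['clock'])
p=viewer.camera('wrist');cv2.imwrite('pics/w3.png',p['img'][:,:,::-1])
p=viewer.camera('side');print(viewer.pinpoint(p,'sash_rail')[:1])
```

```text
in [-0.06  0.14 -0.42]
0.028 [ 0.16 -0.66 -0.15] 0.0284
0.031 [-0.09 -0.4  -1.  ] 0.0312
0.034 [-0.43 -0.41 -0.36] 0.0341
0.037 [-1.86  0.87 -1.66] 0.0368
[-3.18  3.04 -1.72]
[-3.65  3.55 -2.34] [ 0.5400891  -0.31642082  0.1377504 ] 12.8417
[{'centre': [0.5053, -0.3336, 0.1593], 'confidence': 0.86}]
```

View pics/w3.png

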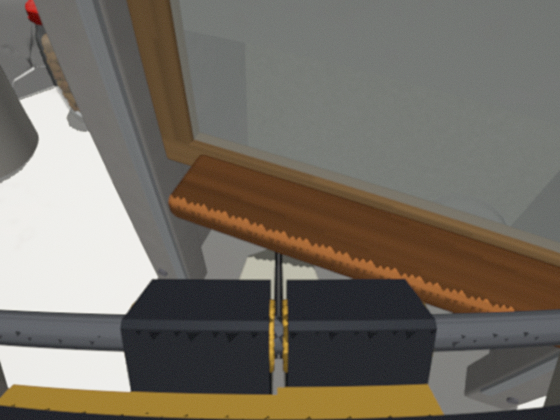

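Run:
```python
from h import *
b=np.zeros(3)
z=.137
for x in [-.03,-.0305,-.031,-.032,-.033,-.034]:
    manip.move_straight(W(x,.04,z),max_speed=.03); f=Rc().inv().apply(F(4)); print(x,np.round(f,2),np.round(C(monitor.sense()['tool_pos']),4),round(monitor.sense()['clock'],2))
d=np.deg2rad
for tilt in [10,15,20,25,30,35,40,45]:
  for h in [-40,-35,-30,-25,-20,-15]:
    qs=[manip.solve_ik(W(-.025,.04,zz),ori(d(h),d(tilt),-1)) for zz in (.13,.18,.23)]
    if all(x is not None for x in qs): print(tilt,h,*[np.round(x,2) for x in qs])
```

```text
-0.03 [-5.07 -0.49 -1.69] [-0.0299  0.0401  0.1378] 13.31
-0.0305 [-1.7  -0.47 -1.82] [-0.0303  0.04    0.1375] 13.62
-0.031 [-0.37 -0.17 -1.33] [-0.0309  0.04    0.1371] 13.94
-0.032 [-0.9   0.02 -2.3 ] [-0.032  0.04   0.137] 14.26
-0.033 [-0.53  0.09 -2.05] [-0.033  0.04   0.137] 14.57
-0.034 [-0.62  0.39 -2.  ] [-0.034  0.04   0.137] 14.89
10 -40 [-0.46 -0.31  2.45  3.67  0.5  -2.01] [-0.46 -0.43  2.43  3.84  0.38 -2.2 ] [-0.46 -0.52  2.4   4.1   0.29 -2.48]
10 -35 [-0.54 -0.33  2.46  3.33  0.43 -1.73] [-0.54 -0.45  2.44  3.42  0.29 -1.82] [-0.54 -0.54  2.41  3.62  0.17 -2.03]
10 -30 [-0.62 -0.34  2.47  2.92  0.41 -1.38] [-0.62 -0.46  2.45  2.81  0.28 -1.27] [-0.62 -0.55  2.41  2.56  0.16 -1.01]
10 -25 [-0.69 -0.34  2.46  2.55  0.46 -1.07] [-0.69 -0.46  2.44  2.34  0.35 -0.84] [-0.69 -0.55  2.4   2.02  0.28 -0.5 ]
10 -20 [-0.77 -0.32  2.44  2.27  0.55 -0.85] [-0.77 -0.44  2.42  2.07  0.47 -0.62] [-0.77 -0.53  2.39  1.82  0.42 -0.35]
10 -15 [-0.83 -0.29  2.42  2.08  0.65 -0.72] [-0.83 -0.4   2.4   1.91  0.6  -0.51] [-0.83 -0.49  2.36  1.73  0.57 -0.3 ]
15 -30 [-0.61 -0.39  2.45  2.
[... 3384 characters left out ...]
 -0.8   0.41  2.47] [-0.44 -0.45  2.23 -0.65  0.49  2.31] [-0.44 -0.5   2.17 -0.56  0.57  2.2 ]
45 -35 [-0.5  -0.41  2.27 -0.45  0.38  2.06] [-0.5  -0.46  2.22 -0.36  0.48  1.96] [-0.5  -0.5   2.16 -0.3   0.57  1.9 ]
45 -30 [-0.55 -0.41  2.25 -0.1   0.4   1.64] [-0.55 -0.46  2.2  -0.08  0.5   1.62] [-0.55 -0.5   2.14 -0.07  0.6   1.61]
45 -25 [-0.61 -0.41  2.23  0.18  0.45  1.3 ] [-0.61 -0.45  2.18  0.15  0.55  1.33] [-0.61 -0.49  2.12  0.13  0.65  1.36]
45 -20 [-0.66 -0.39  2.21  0.37  0.53  1.03] [-0.66 -0.44  2.16  0.32  0.62  1.1 ] [-0.66 -0.47  2.1   0.29  0.71  1.14]
45 -15 [-0.71 -0.37  2.18  0.51  0.61  0.82] [-0.71 -0.41  2.13  0.45  0.7   0.9 ] [-0.71 -0.44  2.07  0.41  0.78  0.96]
```

```bash
cat >> h.py <<'E'
Q35=ori(np.deg2rad(-30),np.deg2rad(35),-1)
def fc(n=3): return Rc().inv().apply(F(n))
E
python3 - <<'E'
from h import *
def go(x,z,v,rot=None): manip.move_straight(W(x,.04,z),rot,max_speed=v)
def rep(t,f): print(t,np.round(f,2),np.round(C(monitor.sense()['tool_pos']),4),round(monitor.sense()['clock'],2))
manip.move_straight(W(-.034,.04,.137),Q35,max_speed=.03); f=fc(); rep('rot',f)
go(-.026,.130,.03); go(-.027,.130,.03); f=fc(); rep('fwd',f)
x,z=-.027,.130
if np.linalg.norm(f)<8:
    for k in range(3):
        z+=.012; go(x,z,.05); f=fc(); rep('up',f)
        if f[0]<-2.5: x-=.0005; go(x,z,.03); rep(' back',fc())
        if np.linalg.norm(f)>9: break
p=viewer.camera('side');print(viewer.pinpoint(p,'sash_rail')[:1],viewer.pinpoint(p,'pointer')[:1])
E
```

```text
rot [-6.69 -1.71 -2.49] [-0.0343  0.0398  0.1363] 15.25
fwd [ 0.48  0.58 -1.27] [-0.027   0.04    0.1304] 16.06
up [-2.88 -0.29 -1.74] [-0.0269  0.04    0.1425] 16.5
 back [ 0.02  0.03 -1.49] [-0.0274  0.04    0.1421] 16.8
up [-3.08 -0.2  -2.39] [-0.0274  0.0401  0.1546] 17.24
 back [-0.23  0.09 -1.64] [-0.0279  0.04    0.1541] 17.54
up [-3.2  -0.17 -1.99] [-0.0279  0.04    0.1665] 17.98
 back [-0.28 -0.43 -2.4 ] [-0.0284  0.04    0.1661] 18.28
[{'centre': [0.5049, -0.3345, 0.1825], 'confidence': 0.61}] [{'centre': [0.4341, -0.408, 0.196], 'confidence': 0.44}]
```

Run:
```python
from h import *
def go(x,z,v): manip.move_straight(W(x,.04,z),max_speed=v)
x,z=-.0284,.166; L=[]
while z<.216:
    st=.004 if z<.1735 else .0006
    z+=st; x-=st*.045; go(x,z,.03); f=fc(2)
    L.append((round(z*1e3,1),*np.round(f,1)))
    if f[2]<-6 or np.linalg.norm(f)>10:
        f=fc(4); L.append(('chk',*np.round(f,1)))
        if f[2]<-7.3 or np.linalg.norm(f)>11: break
    if f[0]<-3: x-=.0003
print(*L,monitor.sense()['clock'],x,z,C(monitor.sense()['tool_pos']),sep='\n')
```

```text
(170.0, np.float64(-1.5), np.float64(0.4), np.float64(-3.3))
(174.0, np.float64(-3.1), np.float64(-0.5), np.float64(-3.9))
(174.6, np.float64(-1.1), np.float64(-0.8), np.float64(-5.2))
(175.2, np.float64(-0.6), np.float64(-0.4), np.float64(-4.5))
(175.8, np.float64(-0.5), np.float64(-0.6), np.float64(-4.8))
(176.4, np.float64(-1.3), np.float64(-0.4), np.float64(-5.4))
(177.0, np.float64(0.3), np.float64(-0.5), np.float64(-5.2))
(177.6, np.float64(-1.4), np.float64(-0.1), np.float64(-2.8))
(178.2, np.float64(-1.5), np.float64(-0.4), np.float64(-1.5))
(178.8, np.float64(-0.3), np.float64(-0.8), np.float64(-2.2))
(179.4, np.float64(-0.4), np.float64(-0.3), np.float64(-2.7))
(180.0, np.float64(-0.5), np.float64(0.1), np.float64(-1.8))
(180.6, np.float64(-0.1), np.float64(-0.9), np.float64(-2.2))
(181.2, np.float64(-0.5), np.float64(-0.5), np.float64(-2.7))
(181.8, np.float64(0.1), np.float64(0.4), np.float64(-3.8))
(182.4, np.float64(-1.3), np.float64(0.1), np.float64(-1.9))
(183.0, np.float64(-0.5), np.float64(-1.1), np.float64(-4.4))
(183.6, np.float64(-1.2), np.float64(-0.1), np.float64(-2.4))
(184.2, np.float64(-0.5), np.float64(-0.2), np.float64(-2.5))
(184.8, np.float64(-1.2), np.float64(0.4), np.float64(-2.1))
(185.4, np.float64(-0.7), np.float64(-0.3), np.float64(-2.1))
(186.0, np.float64(-0.1), np.float64(0.3), np.float64(-2.8))
(186.6, np.float64(-0.3), np.float64(-0.4), np.float64(-3.0))
(187.2, np.float64(0.3), np.float64(-0.4), np.float64(-2.8))
(187.8, np.float64(-0.6), np.float64(0.1), np.float64(-4.7))
(188.4, np.float64(0.6), np.float64(0.3), np.float64(-7.3))
('chk', np.float64(0.1), np.float64(0.8), np.float64(-7.1))
(189.0, np.float64(0.1), np.float64(0.4), np.float64(-10.1))
('chk', np.float64(-0.1), np.float64(0.0), np.float64(-10.5))
26.2833
-0.029734999999999984
0.18899999999999975
[-0.02992549  0.03997008  0.18846579]
```

Run:
```python
from h import *
x,z=-.0297,.189
for k in range(7):
    z-=.0015; manip.move_straight(W(x,.04,z),max_speed=.03); print(round(z*1e3,1),np.round(fc(3),1),end=' ')
p=viewer.camera('side');print(viewer.pinpoint(p,'sash_rail')[:1],viewer.pinpoint(p,'pointer')[:1],monitor.sense()['clock'])
p=viewer.camera('wrist');cv2.imwrite('pics/w4.png',p['img'][:,:,::-1])
```

```text
187.5 [-4.4 -0.8 -5. ] 186.0 [-3.7 -0.5 -1.6] 184.5 [-0.3  0.3 -1.5] 183.0 [ 0.3  0.2 -0.3] 181.5 [-0.4  0.2  0.1] 180.0 [-0.1  0.3  0.3] 178.5 [-0.1 -0.  -0.2] [{'centre': [0.503, -0.3365, 0.2022], 'confidence': 0.79}] [{'centre': [0.4297, -0.411, 0.1968], 'confidence': 0.51}] 28.5333
```

View pics/w4.png

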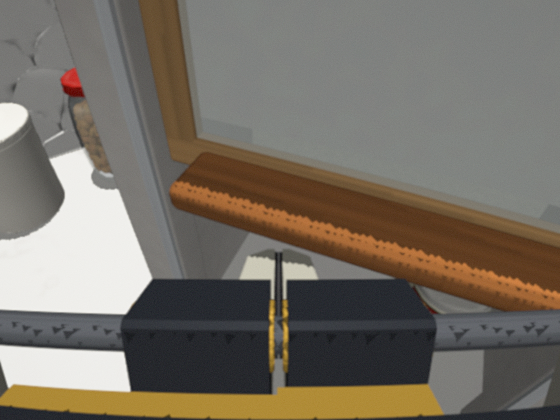

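Run:
```python
from h import *
d=np.deg2rad
manip.move_straight(W(-.0297,.04,.165),max_speed=.06)
manip.move_straight(W(-.075,.04,.165),max_speed=.1)
print(np.round(fc(3),1),np.round(monitor.sense()['joints'],2))
manip.movej([-.35,-.5,1.95,0,1.6,-2.0+.0]); 
s=monitor.sense();print(s['clock'],s['tool_pos'],R.from_quat(s['eef_rot']).as_matrix().round(2)); eoat.grip(.093,20)
p=viewer.camera('side')
for n in ['sash_rail','jar_mid','shaker_mid']: print(n,viewer.pinpoint(p,n)[:1])
J=np.array([.4285,-.0035,0])
qs={}
for tilt in [50,55,60,65,70,80,90]:
  for h in [-50,-40,-30,-20,-10]:
    o=ori(d(h),d(tilt),1);zz=R.from_quat(o).apply([0,0,1]);
    t=J+[0,0,.06]+.019*zz
    P={'g':t,'b':t-.1*zz,'u':t+[0,0,.08],'o':W(-.05,.035,.14)+.019*zz,'q':W(-.05,.035,.062)+.019*zz,'r':W(-.05,.035,.062)-.05*zz,'e':W(.0,.035,.062)+.019*zz,'k':W(-.10,.035,.03),'f':W(.025,.035,.03)}
    Q={k:manip.solve_ik(v,o) for k,v in P.items()}
    print(tilt,h,''.join(k for k,v in Q.items() if v is not None), *(np.round(Q[k],2) for k in 'gq' if Q[k] is not None))
# tin left edge from w2
p=viewer.camera('wrist');cv2.imwrite('pics/w5.png',p['img'][:,:,::-1]);T=p['tool_from_camera']
def ray(u,v,z,pos,q):
    xd=np.array([(u-p['cx'])/p['fx'],(v-p['cy'])/p['fy']]);x=xd.copy()
    for _ in range(20): x=xd/(1+p['k1']*(x@x))
    Rw=R.from_quat(q); dw=Rw.apply(T[:3,:3]@[*x,1]);o=pos+Rw.apply(T[:3,3]);return o+dw*(z-o[2])/dw[2]
for u,v,z in [(470,115,.03),(465,120,.0),(490,55,.06),(222,110,.06)]: print(np.round(C(ray(u,v,z,W(-.085,.04,.025),QL)),3))
print(viewer.pinpoint(p,'jar_mid')[:1])
```

```text
[-0.1  0.1 -0.4] [-0.53 -0.64  2.39 -0.11  0.34  1.68]
32.6833 [ 0.41534828 -0.12450623  0.2337626 ] [[-0.99 -0.08  0.09]
 [-0.08  1.   -0.03]
 [-0.08 -0.04 -1.  ]]
sash_rail []
jar_mid [{'centre': [0.425, -0.0054, 0.0489], 'confidence': 0.83}]
shaker_mid []
50 -50 gbu [ 0.53 -0.34  2.41 -1.13  1.28  0.37]
50 -40 gbuoqrekf [ 0.46 -0.53  2.48 -1.03  1.11  0.08] [-0.43 -0.28  2.31 -0.98  0.37 -0.45]
50 -30 uoqrekf [-0.53 -0.31  2.29 -0.22  0.33 -1.37]
50 -20 oqrekf [-0.63 -0.29  2.25  0.32  0.45 -2.07]
50 -10 oqrekf [-0.71 -0.25  2.2   0.57  0.61 -2.47]
55 -50 gbuo [ 0.51 -0.34  2.4  -1.08  1.27  0.32]
55 -40 gbuoqrekf [ 0.43 -0.52  2.45 -0.96  1.11  0.02] [-0.42 -0.27  2.28 -0.84  0.43 -0.6 ]
55 -30 guoqrekf [ 0.32 -0.67  2.49 -0.77  0.98 -0.36] [-0.52 -0.29  2.25 -0.23  0.42 -1.36]
55 -20 oqrekf [-0.61 -0.27  2.21  0.19  0.53 -1.94]
55 -10 oqrekf [-0.69 -0.23  2.16  0.42  0.68 -2.33]
60 -50 gbuor [ 0.5  -0.35  2.38 -1.03  1.28  0.28]
60 -40 gbuoqrekf [ 0.41 -0.51  2.43 -0.89  1.13 -0.05] [-0.42 -0.26  2.25 -0.74  0.49 -0.69]
60 -30 gbuoqrekf [ 0.29 -0.64  2.45 -0.69  1.01 -0.43] [-0.
[... 1469 characters left out ...]
16 -1.03] [-0.53 -0.1   1.98 -0.1   0.97 -1.69]
80 -10 gbuoqrekf [ 0.   -0.48  2.26 -0.11  1.18 -1.35] [-0.57 -0.06  1.92  0.01  1.06 -1.97]
90 -50 gbuoqrekf [ 0.41 -0.29  2.26 -0.8   1.34  0.07] [-0.3  -0.13  2.12 -0.87  0.84 -0.4 ]
90 -40 gbuoqrekf [ 0.28 -0.38  2.25 -0.58  1.27 -0.35] [-0.39 -0.12  2.05 -0.52  0.89 -0.93]
90 -30 gbuoqrekf [ 0.16 -0.39  2.22 -0.37  1.26 -0.75] [-0.45 -0.07  1.96 -0.29  1.01 -1.35]
90 -20 gbuoqrekf [ 0.06 -0.37  2.19 -0.21  1.29 -1.09] [-0.5  -0.01  1.88 -0.16  1.13 -1.66]
90 -10 gbuoqrekf [-0.01 -0.35  2.16 -0.09  1.32 -1.38] [-0.53  0.04  1.82 -0.07  1.23 -1.91]
[ 0.071 -0.046  0.03 ]
[ 0.109 -0.054  0.   ]
[ 0.104 -0.048  0.06 ]
[-0.026  0.095  0.06 ]
[]
```

Run:
```python
from h import *
d=np.deg2rad
o=ori(d(-40),d(60),1);zz=R.from_quat(o).apply([0,0,1])
J=np.array([.427,-.004,.062])
manip.goto(J-.08*zz,o)
s=monitor.sense();print(s['clock'],s['tool_pos'],J-.08*zz)
manip.move_straight(J+.019*zz,max_speed=.15)
eoat.grip(.04,25); s=monitor.sense();print('w',s['width'],s['finger_force'],s['clock'])
manip.move_straight(J+.019*zz+[0,0,.04],max_speed=.12)
s=monitor.sense();print('lifted',s['width'],s['finger_force'],np.round(F(),1))
p=viewer.camera('side');cv2.imwrite('pics/s6.png',p['img'][:,:,::-1])
for n in ['jar_mid','shaker_mid','sash_rail']: print(n,viewer.pinpoint(p,n)[:1])
```

```text
36.1667 [0.38919817 0.04065086 0.11660196] [0.38904719 0.04080203 0.11633565]
w 0.0681766903559799 24.784292470430955 37.5083
lifted 0.06792166465659125 24.670911531429738 [-0.3  0.3 -6. ]
jar_mid [{'centre': [0.4267, -0.0103, 0.0884], 'confidence': 0.77}]
shaker_mid []
sash_rail [{'centre': [0.5067, -0.3344, 0.2019], 'confidence': 0.72}]
```

View pics/s6.png

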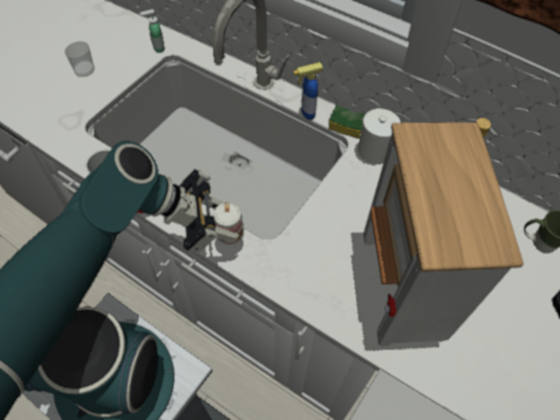

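Run:
```python
from h import *
d=np.deg2rad
o=ori(d(-40),d(60),1);zz=R.from_quat(o).apply([0,0,1])
P=W(-.05,.02,.062)+.019*zz
manip.move_straight(P+[0,0,.04],max_speed=.15)
manip.move_straight(P+[0,0,.003],max_speed=.1)
f0=F();manip.move_straight(P,max_speed=.02);print(np.round(f0,1),np.round(F(),1))
eoat.grip(.093); s=monitor.sense();print(s['width'],s['clock'])
manip.move_straight(P-.09*zz,max_speed=.15)
eoat.grip(.04)
p=viewer.camera('side')
for n in ['jar_mid','shaker_mid','sash_rail']:
  r=viewer.pinpoint(p,n)[:1]; print(n,r, C(r[0]['centre']).round(3) if r else '')
p=viewer.camera('wrist');cv2.imwrite('pics/w7.png',p['img'][:,:,::-1])
o5=ori(d(-40),d(50),1)
for x in (-.13,-.12,-.11,-.10,.02): 
  q=manip.solve_ik(W(x,.02,.03),o5); print(x,None if q is None else np.round(q,2))
print(np.round(monitor.sense()['joints'],2),C(monitor.sense()['tool_pos']),monitor.sense()['clock'])
```

```text
[-0.1 -0.6 -5.8] [ 0.3 -0.4 -4.1]
0.09286810721418269 42.125
jar_mid [{'centre': [0.5116, -0.3151, 0.0472], 'confidence': 0.75}] [-0.048  0.018  0.047]
shaker_mid [{'centre': [0.4318, 0.1414, 0.0456], 'confidence': 0.45}] [-0.459  0.233  0.046]
sash_rail [{'centre': [0.5057, -0.3353, 0.2018], 'confidence': 0.62}] [-0.036  0.001  0.202]
-0.13 None
-0.12 None
-0.11 [-0.36 -0.47  2.48 -0.99  0.43 -0.41]
-0.1 [-0.38 -0.44  2.46 -1.    0.41 -0.41]
0.02 [-0.52 -0.14  2.24 -1.08  0.26 -0.4 ]
[-0.37 -0.54  2.34 -0.59  0.68 -0.85] [-0.10205536  0.01748997  0.11022521] 44.1083
```

View pics/w7.png

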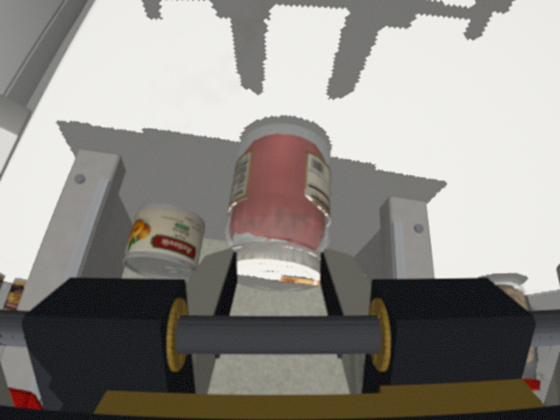

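Run:
```python
from h import *
d=np.deg2rad
o=ori(d(-40),d(50),1); y=.011
try: manip.goto(W(-.108,y,.075),o)
except manip.Unreachable: print('skip')
manip.goto(W(-.108,y,.028),o)
s=monitor.sense();print(s['clock'],C(s['tool_pos']),s['width']); b=F()
for x in (-.09,-.07,-.04,-.01,.01,.025):
    manip.move_straight(W(x,y,.028),max_speed=.07); f=Rc().inv().apply(F(2)-b); print(x,np.round(f,1))
    if np.linalg.norm(f)>12: print('stop');break
p=viewer.camera('side')
for n in ['jar_mid','sash_rail']:
  r=viewer.pinpoint(p,n)[:1]; print(n,r, C(r[0]['centre']).round(3) if r else '')
p=viewer.camera('wrist');cv2.imwrite('pics/w8.png',p['img'][:,:,::-1])
r=viewer.pinpoint(p,'jar_mid')[:1];print(r,C(r[0]['centre']) if r else '',monitor.sense()['clock'])
```

```text
44.7333 [-0.10707313  0.0111865   0.02936622] 0.040489097395677805
-0.09 [-0.6 -0.4 -0.2]
-0.07 [-0.3 -0.2 -0.6]
-0.04 [-0.4 -0.2 -0.6]
-0.01 [-0.5 -0.6 -0.2]
0.01 [-0.7 -0.7  0.1]
0.025 [-0.3  0.2 -0.6]
jar_mid [] 
sash_rail [{'centre': [0.5049, -0.3363, 0.2029], 'confidence': 0.82}] [-0.036  0.     0.203]
[{'centre': [0.5764, -0.3954, 0.044], 'confidence': 0.77}] [0.05489181 0.0207776  0.044     ] 48.0417
```

View pics/w8.png

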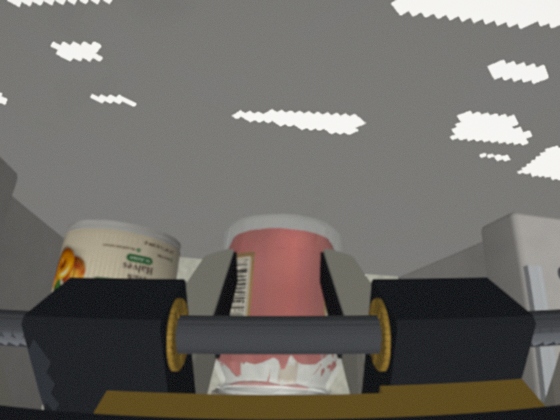

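Run:
```python
from h import *
manip.move_straight(W(-.10,.011,.03),max_speed=.12); manip.hold(.4)
p=viewer.camera('wrist');r=viewer.pinpoint(p,'jar_mid')[:1];print(r,C(r[0]['centre']) if r else '')
p=viewer.camera('side')
for n in ['jar_mid','sash_rail','shaker_mid','pointer']:
  r=viewer.pinpoint(p,n)[:1]; print(n,r, C(r[0]['centre']).round(3) if r else '')
print(np.round(F(),1),monitor.sense()['clock'])
```

```text
[{'centre': [0.5786, -0.3992, 0.0455], 'confidence': 0.73}] [0.05924583 0.02020969 0.0455    ]
jar_mid [{'centre': [0.5046, -0.3357, 0.2023], 'confidence': 0.4}] [-0.036  0.     0.202]
sash_rail [{'centre': [0.5056, -0.3355, 0.2019], 'confidence': 0.71}] [-0.036  0.001  0.202]
shaker_mid [{'centre': [0.4361, 0.1388, 0.0466], 'confidence': 0.56}] [-0.454  0.235  0.047]
pointer [] 
[-0.1  0.2 -0.2] 50.05
```

```bash
python3 -c "
from h import *
print(manip.close_job(), monitor.sense()['clock'])"
```

```text
the job is handed in; nothing more can be done
the job is handed in; nothing more can be done
```

I handed the job in at about 50 s, verdict not shown: by my last camera check the sash hangs on its catch about 5 mm above the pointer, the jar is inside about 57 mm behind the sash plane (last seen upright just before I backed the gripper out), and the salt shaker is within about 5 mm of its start, inside camera error.

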